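Clip the target on the gauge arm, release it, extend to the marker and hold

TASK

Squeeze open the cross-action target clip, take it off its parking stand and let it close on the upright tab at the tip of the telescoping gauge arm, upright, about centred along the tab and pushed all the way down. Then squeeze the grip block so that its red lock button is pressed in, pull the arm out of the blue tube until its red pointer lines up with the orange marker on the scale, and finish while still holding it there against the return spring, with the clip still on the tab. Do not move the marker, do not drop the clip, and leave the multimeter, screwdriver and brass coupling alone.

Things in the scene. Friction and masses are not known exactly. Their poses are not given: they have to be found in the camera images.
- gauge: Fixed length gauge. Aluminium base plate 590 x 135 x 12 mm (local x -255..335, y -85..50), blue outer tube along x (x -250..-50, top 78 mm up). Origin on the table below the grip block's centre with the arm fully in; +x is the way the arm extends, z up. White scale, tick every 10 mm, on the plate's -y side. Sensor bracket at the +x end (x 274..322, 72 mm high).
- carriage (a joint): Extension of the telescoping arm along the gauge's +x, 0 = fully in (locked; where it starts) to 0.15 m. A return spring pulls it in with 3 N (in) to 4.5 N (out). While the lock button is out the arm cannot extend; no lock holds it when extended: let go and it runs home.
- lock (a joint): Travel of the red lock button into the grip block along the gauge's +y: 0 = out, 0.006 m = fully in. Unlocks beyond about 0.0045. Needs about 4 N to start and 7.5 N fully in.
- grip (a point): Centre of the black grip block at gripping height, 85 mm above the table; moves with the arm, axes as the gauge's. Block 40 mm (x) by 36 mm (y, faces at +-18), z 50 to 105 mm above the table. Squeeze along y here: one pad on its +y face, the other on the button; 44 mm across, 38 mm with the button fully in. 20 to 30 N of grip is right.
- button_face (a point): Centre of the outer face of the red button (26 x 26 mm) on the -y face of the grip block, 8 mm proud of it when out.
- pointer (a point): Tip of the red pointer under the grip block, reaching over the scale, 22 mm above the table; its blade is 4 mm wide and the middle of that width is the reading line. It moves with the arm.
- marker_line (a point): Thin orange line of the orange marker (20 x 18 x 16 mm) at the scale's outer edge, 22 mm above the table. Pointer and marker line up when both have the same x in the gauge's frame. It must not be moved.
- marker (a joint): Extension of the arm (m) at which the pointer lines up with the marker.
- tab_top (a point): Middle of the top edge of the upright aluminium tab at the arm's tip, 74 mm above the table and 95 mm ahead (+x) of the grip point. The tab is 40 mm long (gauge x), 6 mm thick (gauge y), 50 mm high, free below and at both sides except for the tube's end 20 mm behind its middle.
- stand: Fixed parking stand, base 100 x 90 x 12 mm; upright tab 40 mm (its x) x 6 mm (its y), top edge 55 mm above the table. The clip starts closed on this tab, its axes along the stand's.
- clip: Loose target clip, 90 g, 68 mm high. Origin at its bottom, midway between jaws closed on a 6 mm tab; z up, y the squeeze direction. Crossed halves: yellow (this body) and green (joint clip_jaw). Jaws 28 mm wide (x), z 0..30; steel bridges z 30..36 stop on a tab's top edge. Brass discs outside the jaws, z 3..21, y to +-25. Same after a half turn.
- clip_mid (a point): Point of the yellow clip half 30 mm above the clip's origin (under the bridges); it meets tab_top when the clip is pushed fully down.
- clip_jaw (a joint): Opening of the clip's jaws relative to closed on a 6 mm tab: 0 = closed on a tab, -0.003 = closed empty, 0.012 m = fully open. Spring 8 N at 0, 11 N fully open.
- multimeter: Yellow hand multimeter lying on the bench, 85 x 165 x 34 mm. Bystander.
- screwdriver: Screwdriver lying on the bench. Bystander.
- coupling: Brass shaft coupling standing on the bench, 48 mm diameter, 46 mm high. Bystander.
- clip_grip (a point): Middle between the clip's two upright handle plates, 55 mm above its origin (plates 28 mm wide in x, z 30..68, outer faces y = +-25 mm closed on a tab). Squeezing them along y opens the jaws by as much: fully 38 mm apart, jaw gap 18 mm, held firmly at 20 to 30 N. The gap stays centred between the fingers (the yellow half's points then lie 6 mm off in +y).

How it is judged:
By the outcome, as a careful person would: the job done as asked, in the order asked, and still so for the second after the job is handed in, while the arm keeps its last pose, push and grip.
It also fails if it takes over 51 s, if anything falls off the work surface, if the arm or the gripper's body presses on something with over 40 N, if the wrist force passes 120 N, or if a joint passes its speed limit or range.

ROBOT

A 6-joint arm with a two-finger parallel gripper is mounted at the origin on the work surface. World frame = base frame: x ahead of the robot, y to its left, z up, the work surface at z = 0. Lengths are in m, angles in rad, forces in N, time in s.
With the tool pointing down it reaches from about 0.35 to 0.975 m from the base axis. Payload 4.9 kg.
Tool frame: the origin (TCP) lies midway between the tips of the shut fingers; the grasp point (between the pads) lies manip.tcp_to_grasp behind it (manip.tcp_to_grasp is the distance from the TCP to the grasp point, in m); z points along the fingers, y is the line along which they close (so a half turn about z gives the same grasp; the last joint's range is limited). The gripper opens to 85 mm and grips with 20 to 120 N. Pads are 22 mm wide; open, the fingers measure 114 mm over their backs; the gripper's body (76 mm by 85 mm) begins 54 mm behind the grasp point. The pads swing forward as they close: fully open they stand 13 mm farther back than shut.
Start: joints at [-1.442, 0.053, 1.613, -0, 1.476, -0.119], TCP at [0.153, -0.606, 0.231] pointing down, gripper open.
Joint ranges: [-3.01, 3.01], [-1.01, 2.22], [0.06, 2.58], [-1.02, 4.17], [0.09, 2.62], [-3.14, 3.14]. Speed limits (rad/s): [2.57, 2.57, 3.14, 3.14, 3.14, 3.14].

INTERFACE

Orientations are given as a unit quaternion [w, x, y, z].
In Python, from plant import manip, grab_frame, calibration, job_done gives the robot as it stands.
- The arm moves only by the tool send_rows, never from a script. Its argument "rows" is a list of rows, each an object of numbers: "x", "y", "z": the shift along the tool's x, y, z normalised to -1 to 1, where 1 is 15 cm; "wx", "wy", "wz": the turn, a rotation vector about the tool's x, y, z normalised to -1 to 1, where 1 is pi/4 rad; "hand": the opening, from -1 (shut) to 1 (fully open). In form: [{"x": .., "y": .., "z": .., "wx": .., "wy": .., "wz": .., "hand": ..}, ...]. A call has exactly 10 rows; each row shifts and turns the commanded pose from where the row before left it, along the tool's axes as they then stand; what a row does not reach is not made up. A row lasts 1/12 s, in which the tool goes at most 41.7 mm and 7.16 degrees, less where a joint would pass 70% of its speed; a pose out of reach is approached as far as the arm can. A call with a number of a shift or a turn outside -1 to 1 is refused whole. A call with a gripper value outside its range is refused whole. The fingers move at their own pace and stop on an object; the grip force is fixed at half the most. Time passes only in rows, so rows that do not move let the fingers close, or fill a call up. It gives the time, the measured TCP pose, the force, the opening and the grip force at its end, in the units of the state.
- manip.state(): the state, without advancing time (a new reading comes with each control period).
- grab_frame(name): name is "scene" or "top" or "wrist"; returns the picture (400x640x3 uint8, blue, green, red); there is no depth.
- calibration(name): a dict with "camera_matrix" (3x3 intrinsics, pixels), "R" (3x3) and "t" (3): a world point X has camera coordinates R X + t. Camera axes: x right, y down, z forward; pixel columns grow to the right and rows downward; lengths in m; the calibration is good to about 2 mm. A picture is of the moment at which its call begins: read the wrist's pose just before it. calibration takes no time and is no camera call; for the wrist camera it gives the pose at the moment of the call.
- job_done(): hands the job in; it is judged then, once.
The state is a dict: "time": time; "joint_pos": joint angles; "joint_vel": joint speeds; "joint_efforts": joint torques, N m; "tool_pos": TCP position; "tool_rot": TCP orientation; "contact_force": force on the tool from outside, world axes, zero at the start; "ft_torque": the same for the moment, N m; "gripper_width": opening from 0.0 (shut) to 1.0 (fully open); "grasp_force": force on a finger pad.
Only numpy, scipy, OpenCV 4.12 (cv2) and the standard library are available. Lean on these libraries where they do the work, as an engineer would, in place of code of your own. Each camera call takes 0.05 s, during which the arm holds its last target. There are 200 camera calls.

## Working session

There is one attempt and no reset: what is moved stays moved. The work goes in short steps, Python scripts to look and compute and a tool call to move; the robot and the scene stay as the last step left them, time stands still between calls to the robot, and variables do not carry over. Pictures are saved under pics/ and viewed, at most 13 in all, crops included, and the job is handed in when it is done.

Besides the shell and the picture viewer there is one more tool, called after "Request:" by a JSON object that holds its "fn" and its "kwargs". send_rows: Moves the arm, as the interface text tells. Scaled input: -1 to 1 covers 15 cm each way for a shift and pi/4 rad each way for a turn. Its arguments: {"type":"object","properties":{"rows":{"type":"array","items":{"type":"object","properties":{"x":{"type":"number","minimum":-1,"maximum":1},"y":{"type":"number","minimum":-1,"maximum":1},"z":{"type":"number","minimum":-1,"maximum":1},"wx":{"type":"number","minimum":-1,"maximum":1},"wy":{"type":"number","minimum":-1,"maximum":1},"wz":{"type":"number","minimum":-1,"maximum":1},"hand":{"type":"number"}}}}},"required":["rows"]}

```bash
ls; mkdir -p pics; python3 - <<'E'
from plant import manip, grab_frame, calibration
import cv2,numpy as np
print(manip.state(), manip.tcp_to_grasp)
for n in("scene","top"):
    c=calibration(n);print(n,c)
    cv2.imwrite(f"pics/{n}0.png",grab_frame(n))
E
```

```text
pics
{'time': 0.0, 'joint_pos': array([-1.44198555e+00,  5.33452156e-02,  1.61428020e+00,  2.47220641e-07,
        1.47602026e+00, -1.19019894e-01]), 'joint_vel': array([ 0.00146604,  0.00118809, -0.00111695,  0.00052409, -0.0021119 ,
        0.00044695]), 'joint_efforts': array([-4.01952420e-04, -3.93677616e+01, -3.70177853e+01, -4.10254358e-05,
        6.98913209e-03,  1.87740831e-06]), 'tool_pos': array([ 0.1532213 , -0.60528534,  0.23007849]), 'tool_rot': array([-1.02649554e-03,  9.92331792e-01,  1.23598382e-01, -4.90214387e-06]), 'contact_force': array([ 0.30052614, -0.22672013,  0.46186942]), 'ft_torque': array([-0.01924577,  0.00884134,  0.03461935]), 'grasp_force': 0.0, 'gripper_width': 0.996472270898213} 0.0187
scene {'camera_matrix': array([[474.94872557,   0.        , 319.47265607],
       [  0.        , 474.94872557, 204.95752356],
       [  0.        ,   0.        ,   1.        ]]), 'R': array([[ 0.79660141,  0.60434354,  0.01396721],
       [ 0.41030336, -0.52357521, -0.74667273],
       [-0.44393395,  0.60053134, -0.66504493]]), 't': array([-0.5471665 , -0.15208805,  1.25753854])}
top {'camera_matrix': array([[438.12142663,   0.        , 315.36998331],
       [  0.        , 438.12142663, 198.06188633],
       [  0.        ,   0.        ,   1.        ]]), 'R': array([[-0.00383093, -0.99964261, -0.02645693],
       [-0.98135594,  0.00884228, -0.19199567],
       [ 0.19216099,  0.02522814, -0.98103909]]), 't': array([0.11472712, 0.63595684, 0.92027126])}
```

View pics/top0.png

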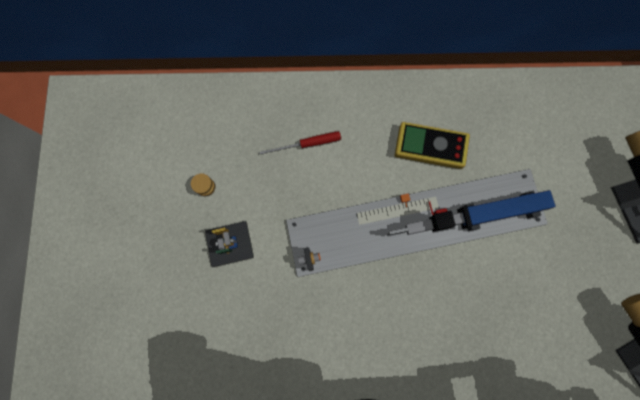

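View pics/scene0.png

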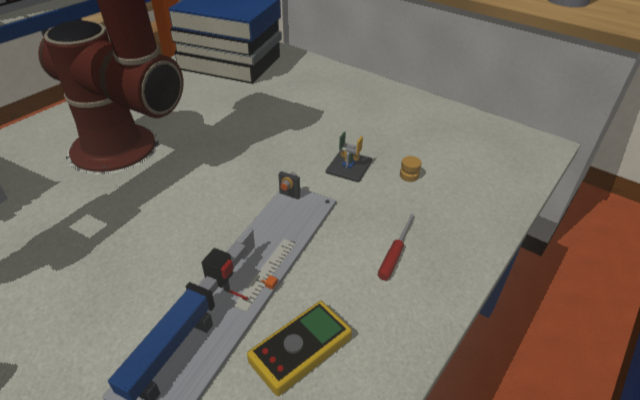

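The top view shows the gauge with +x running image-left (plate corners near (289,219), (297,275), (533,170)), grip block (443,221), tab (~405,230), marker (405,198), stand with clip at (228,243). The scene view shows the clip at (350,155) on its stand, block at (218,265), marker at (270,282).

```bash
cat > h.py <<'E'
import numpy as np,cv2
from plant import manip, grab_frame, calibration
def ray(c,p):
    d=c["R"].T@np.linalg.solve(c["camera_matrix"],[p[0],p[1],1.]);o=-c["R"].T@c["t"];return o,d/np.linalg.norm(d)
def onz(c,p,z):
    o,d=ray(c,p);return o+d*(z-o[2])/d[2]
def proj(c,X):
    q=c["camera_matrix"]@(c["R"]@np.asarray(X,float)+c["t"]);return q[:2]/q[2]
def tri(obs):
    A=np.zeros((3,3));b=np.zeros(3)
    for c,p in obs:
        o,d=ray(c,p);P=np.eye(3)-np.outer(d,d);A+=P;b+=P@o
    X=np.linalg.solve(A,b);return X,[proj(c,X)-p for c,p in obs]
E
python3 - <<'E'
from h import *
np.set_printoptions(precision=4,suppress=True)
t=calibration("top");s=calibration("scene")
for p in[(289,219),(297,275),(533,170)]:print(onz(t,p,.012))
print("block",onz(t,(443,221),.105),"stand",onz(t,(228,243),.012), "mark",onz(t,(405,198),.02))
c=calibration("wrist");st=manip.state();print(c)
a=cv2.resize(cv2.imread("pics/top0.png")[190:290,190:290],(400,400),interpolation=cv2.INTER_CUBIC)
b=cv2.resize(cv2.imread("pics/top0.png")[165:265,360:460],(400,400),interpolation=cv2.INTER_CUBIC)
cv2.imwrite("pics/c1.png",cv2.convertScaleAbs(np.hstack([a,b]),alpha=1.6))
E
```

```text
[0.5972 0.174  0.012 ]
[0.4677 0.1547 0.012 ]
[ 0.7096 -0.4024  0.012 ]
block [ 0.5768 -0.1595  0.105 ] stand [0.5419 0.316  0.012 ] mark [ 0.6434 -0.0973  0.02  ]
{'camera_matrix': array([[335.9818,   0.    , 325.6868],
       [  0.    , 335.9818, 196.9355],
       [  0.    ,   0.    ,   1.    ]]), 'R': array([[ 0.2461, -0.9692, -0.0021],
       [-0.931 , -0.237 ,  0.2776],
       [-0.2695, -0.0663, -0.9607]]), 't': array([-0.6246, -0.0359,  0.3794])}
```

View pics/c1.png

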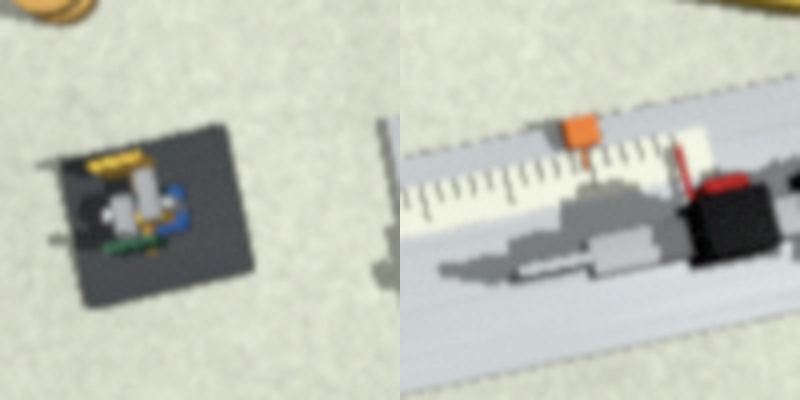

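The crop shows the clip's handle plates (yellow far side, green near side) squeezed roughly along world x, like the gauge's block, plus the orange marker line 1 to 2 cm left of the tab's centre. Moving over for wrist views.

Request:
{"fn": "send_rows", "kwargs": {"rows": [{"x": 0.22,"y": -0.16,"z": 0,"hand": 1},{"x": 0.22,"y": -0.16,"hand": 1},{"x": 0.22,"y": -0.16,"hand": 1},{"x": 0.22,"y": -0.16,"hand": 1},{"x": 0.22,"y": -0.16,"hand": 1},{"x": 0.22,"y": -0.16,"hand": 1},{"x": 0.22,"y": -0.16,"hand": 1},{"x": 0.22,"y": -0.16,"hand": 1},{"x": 0.22,"y": -0.16,"hand": 1},{"x": 0.22,"y": -0.16,"hand": 1}]}}

```text
invalid input at $.rows[0]: expected keys x, y, z, wx, wy, wz, hand
```

Request:
{"fn": "send_rows", "kwargs": {"rows": [{"wz": -0.158,"hand": 1},{"wz": -0.158,"hand": 1},{"wz": -0.158,"hand": 1},{"wz": -0.158,"hand": 1},{"wz": -0.158,"hand": 1},{"wz": -0.158,"hand": 1},{"wz": -0.158,"hand": 1},{"wz": -0.158,"hand": 1},{"wz": -0.158,"hand": 1},{"wz": -0.158,"hand": 1}]}}

```text
invalid input at $.rows[0]: expected keys x, y, z, wx, wy, wz, hand
```

Request:
{"fn": "send_rows", "kwargs": {"rows": [{"x": 0.22,"y": -0.16,"z": 0,"wx": 0,"wy": 0,"wz": 0,"hand": 1},{"x": 0.22,"y": -0.16,"z": 0,"wx": 0,"wy": 0,"wz": 0,"hand": 1},{"x": 0.22,"y": -0.16,"z": 0,"wx": 0,"wy": 0,"wz": 0,"hand": 1},{"x": 0.22,"y": -0.16,"z": 0,"wx": 0,"wy": 0,"wz": 0,"hand": 1},{"x": 0.22,"y": -0.16,"z": 0,"wx": 0,"wy": 0,"wz": 0,"hand": 1},{"x": 0.22,"y": -0.16,"z": 0,"wx": 0,"wy": 0,"wz": 0,"hand": 1},{"x": 0.22,"y": -0.16,"z": 0,"wx": 0,"wy": 0,"wz": 0,"hand": 1},{"x": 0.22,"y": -0.16,"z": 0,"wx": 0,"wy": 0,"wz": 0,"hand": 1},{"x": 0.22,"y": -0.16,"z": 0,"wx": 0,"wy": 0,"wz": 0,"hand": 1},{"x": 0.22,"y": -0.16,"z": 0,"wx": 0,"wy": 0,"wz": 0,"hand": 1}]}}

```text
time: 0.93
tool_pos: [0.415, -0.2903, 0.2309]
tool_rot: [-0.0, 0.992, 0.123, -0.0]
contact_force: [0.8, 0.2, 0.2]
gripper_width: 0.998
grasp_force: 0.0
```

Request:
{"fn": "send_rows", "kwargs": {"rows": [{"x": 0,"y": 0,"z": 0,"wx": 0,"wy": 0,"wz": -0.158,"hand": 1},{"x": 0,"y": 0,"z": 0,"wx": 0,"wy": 0,"wz": -0.158,"hand": 1},{"x": 0,"y": 0,"z": 0,"wx": 0,"wy": 0,"wz": -0.158,"hand": 1},{"x": 0,"y": 0,"z": 0,"wx": 0,"wy": 0,"wz": -0.158,"hand": 1},{"x": 0,"y": 0,"z": 0,"wx": 0,"wy": 0,"wz": -0.158,"hand": 1},{"x": 0,"y": 0,"z": 0,"wx": 0,"wy": 0,"wz": -0.158,"hand": 1},{"x": 0,"y": 0,"z": 0,"wx": 0,"wy": 0,"wz": -0.158,"hand": 1},{"x": 0,"y": 0,"z": 0,"wx": 0,"wy": 0,"wz": -0.158,"hand": 1},{"x": 0,"y": 0,"z": 0,"wx": 0,"wy": 0,"wz": -0.158,"hand": 1},{"x": 0,"y": 0,"z": 0,"wx": 0,"wy": 0,"wz": -0.158,"hand": 1}]}}

```text
time: 1.77
tool_pos: [0.4141, -0.292, 0.2307]
tool_rot: [-0.001, 0.733, 0.68, -0.0]
contact_force: [0.1, -0.4, -0.1]
gripper_width: 0.996
grasp_force: 0.0
```

Request:
{"fn": "send_rows", "kwargs": {"rows": [{"x": 0,"y": 0,"z": 0,"wx": 0,"wy": 0,"wz": -0.158,"hand": 1},{"x": 0,"y": 0,"z": 0,"wx": 0,"wy": 0,"wz": -0.158,"hand": 1},{"x": 0,"y": 0,"z": 0,"wx": 0,"wy": 0,"wz": -0.04,"hand": 1},{"x": 0.15,"y": 0.205,"z": 0,"wx": 0,"wy": 0,"wz": 0,"hand": 1},{"x": 0.15,"y": 0.205,"z": 0,"wx": 0,"wy": 0,"wz": 0,"hand": 1},{"x": 0.15,"y": 0.205,"z": 0,"wx": 0,"wy": 0,"wz": 0,"hand": 1},{"x": 0.15,"y": 0.205,"z": 0,"wx": 0,"wy": 0,"wz": 0,"hand": 1},{"x": 0.15,"y": 0.205,"z": 0,"wx": 0,"wy": 0,"wz": 0,"hand": 1},{"x": 0.15,"y": 0.205,"z": 0,"wx": 0,"wy": 0,"wz": 0,"hand": 1},{"x": 0,"y": 0,"z": 0,"wx": 0,"wy": 0,"wz": 0,"hand": 1}]}}

```text
time: 2.6
tool_pos: [0.5714, -0.119, 0.2305]
tool_rot: [-0.001, 0.632, 0.775, 0.001]
contact_force: [-0.9, 0.7, -0.0]
gripper_width: 1.002
grasp_force: 0.0
```

```bash
cat >> h.py <<'E'
import pickle
def snap(k):
    c=calibration("wrist");f=grab_frame("wrist");cv2.imwrite(f"pics/{k}.png",f);pickle.dump(c,open(f"pics/{k}.pkl","wb"))
    return c
def cal(k):return pickle.load(open(f"pics/{k}.pkl","rb"))
E
python3 - <<'E'
from h import *
snap("w1");im=cv2.imread("pics/w1.png");cv2.imwrite("pics/w1b.png",cv2.convertScaleAbs(im,alpha=1.5))
E
```

```text
(no output)
```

View pics/w1b.png

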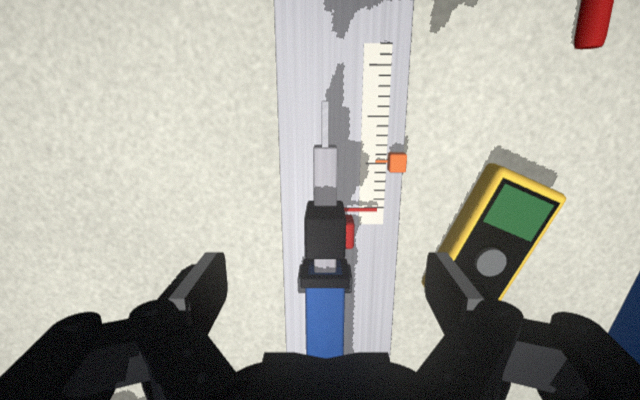

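Wrist view: tab top edge spans (324,101)-(324,146), block top (325,205-258), pointer line ≈ v 210 at u 345-377, marker line ≈ (378,162), orange body (397,162). Second viewpoint next.

Request:
{"fn": "send_rows", "kwargs": {"rows": [{"x": 0.2,"y": 0,"z": 0,"wx": 0,"wy": 0,"wz": 0,"hand": 1},{"x": 0.2,"y": 0,"z": 0,"wx": 0,"wy": 0,"wz": 0,"hand": 1},{"x": 0.2,"y": 0,"z": 0,"wx": 0,"wy": 0,"wz": 0,"hand": 1},{"x": 0,"y": 0,"z": 0,"wx": 0,"wy": 0,"wz": 0,"hand": 1},{"x": 0,"y": 0,"z": 0,"wx": 0,"wy": 0,"wz": 0,"hand": 1},{"x": 0,"y": 0,"z": 0,"wx": 0,"wy": 0,"wz": 0,"hand": 1},{"x": 0,"y": 0,"z": 0,"wx": 0,"wy": 0,"wz": 0,"hand": 1},{"x": 0,"y": 0,"z": 0,"wx": 0,"wy": 0,"wz": 0,"hand": 1},{"x": 0,"y": 0,"z": 0,"wx": 0,"wy": 0,"wz": 0,"hand": 1},{"x": 0,"y": 0,"z": 0,"wx": 0,"wy": 0,"wz": 0,"hand": 1}]}}

```text
time: 3.48
tool_pos: [0.5512, -0.0362, 0.2312]
tool_rot: [-0.0, 0.634, 0.773, -0.0]
contact_force: [-0.4, 0.0, -0.1]
gripper_width: 0.999
grasp_force: 0.0
```

```bash
python3 - <<'E'
from h import *
snap("w2")
f=lambda k,r,c,s:cv2.resize(cv2.imread(f"pics/{k}.png")[r:r+150,c:c+100],None,fx=s,fy=s,interpolation=cv2.INTER_CUBIC)
cv2.imwrite("pics/c2.png",cv2.convertScaleAbs(np.hstack([f("w1",90,305,4),f("w2",175,305,4)]),alpha=1.5))
E
```

```text
(no output)
```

View pics/c2.png

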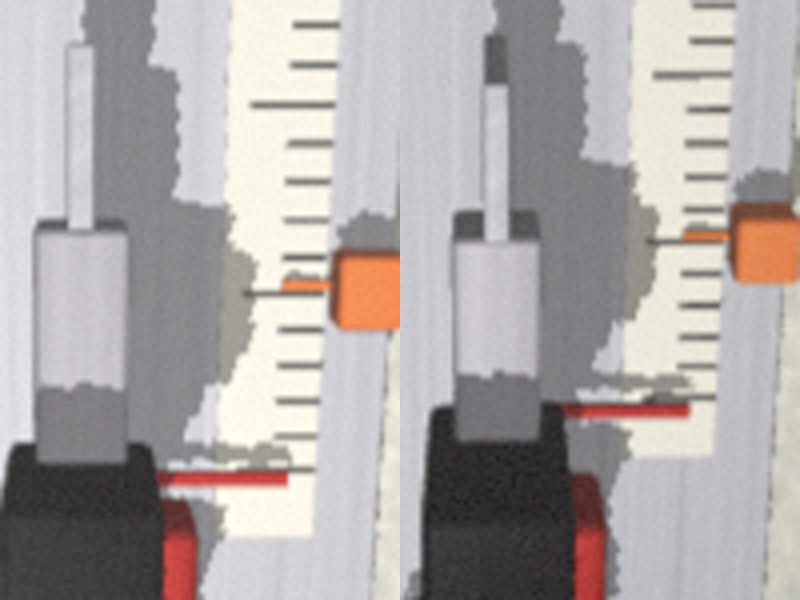

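Request:
{"fn": "send_rows", "kwargs": {"rows": [{"x": 0.2,"y": 0.05,"z": 0,"wx": 0,"wy": 0,"wz": 0,"hand": 1},{"x": 0.2,"y": 0.05,"z": 0,"wx": 0,"wy": 0,"wz": 0,"hand": 1},{"x": 0.2,"y": 0.05,"z": 0,"wx": 0,"wy": 0,"wz": 0,"hand": 1},{"x": 0.2,"y": 0.05,"z": 0,"wx": 0,"wy": 0,"wz": 0,"hand": 1},{"x": 0.2,"y": 0.05,"z": 0,"wx": 0,"wy": 0,"wz": 0,"hand": 1},{"x": 0.2,"y": 0.05,"z": 0,"wx": 0,"wy": 0,"wz": 0,"hand": 1},{"x": 0.2,"y": 0.05,"z": 0,"wx": 0,"wy": 0,"wz": 0,"hand": 1},{"x": 0.2,"y": 0.05,"z": 0,"wx": 0,"wy": 0,"wz": 0,"hand": 1},{"x": 0,"y": 0,"z": 0,"wx": 0,"wy": 0,"wz": 0,"hand": 1},{"x": 0,"y": 0,"z": 0,"wx": 0,"wy": 0,"wz": 0,"hand": 1}]}}

```text
time: 4.37
tool_pos: [0.5627, 0.2128, 0.2311]
tool_rot: [-0.0, 0.633, 0.774, -0.0]
contact_force: [-0.8, -0.5, 0.8]
gripper_width: 0.999
grasp_force: 0.0
```

```bash
python3 - <<'E'
from h import *
snap("w3")
E
```

Request:
{"fn": "send_rows", "kwargs": {"rows": [{"x": 0.2,"y": 0,"z": 0,"wx": 0,"wy": 0,"wz": 0,"hand": 1},{"x": 0.2,"y": 0,"z": 0,"wx": 0,"wy": 0,"wz": 0,"hand": 1},{"x": 0,"y": 0,"z": 0,"wx": 0,"wy": 0,"wz": 0,"hand": 1},{"x": 0,"y": 0,"z": 0,"wx": 0,"wy": 0,"wz": 0,"hand": 1},{"x": 0,"y": 0,"z": 0,"wx": 0,"wy": 0,"wz": 0,"hand": 1},{"x": 0,"y": 0,"z": 0,"wx": 0,"wy": 0,"wz": 0,"hand": 1},{"x": 0,"y": 0,"z": 0,"wx": 0,"wy": 0,"wz": 0,"hand": 1},{"x": 0,"y": 0,"z": 0,"wx": 0,"wy": 0,"wz": 0,"hand": 1},{"x": 0,"y": 0,"z": 0,"wx": 0,"wy": 0,"wz": 0,"hand": 1},{"x": 0,"y": 0,"z": 0,"wx": 0,"wy": 0,"wz": 0,"hand": 1}]}}

```text
time: 5.25
tool_pos: [0.5512, 0.2701, 0.2313]
tool_rot: [0.0, 0.634, 0.773, -0.0]
contact_force: [-0.5, -0.5, -0.4]
gripper_width: 1.002
grasp_force: 0.0
```

```bash
python3 - <<'E'
from h import *
snap("w4")
print(manip.state()["tool_pos"])
for k in("w3","w4"):print(proj(cal(k),(.542,.316,.05)))
g=lambda k:(lambda p:cv2.resize(cv2.imread(f"pics/{k}.png")[max(0,int(p[1])-70):,max(0,int(p[0])-66):][:150,:133],None,fx=3,fy=3,interpolation=cv2.INTER_CUBIC))(proj(cal(k),(.542,.316,.05)))
a,b=g("w3"),g("w4");h=min(a.shape[0],b.shape[0])
cv2.imwrite("pics/c3.png",cv2.convertScaleAbs(np.hstack([a[:h],b[:h]]),alpha=1.5))
E
```

```text
[0.55113914 0.27022482 0.23131293]
[325.14540182  58.76232369]
[324.74915579 125.2644782 ]
```

View pics/c3.png

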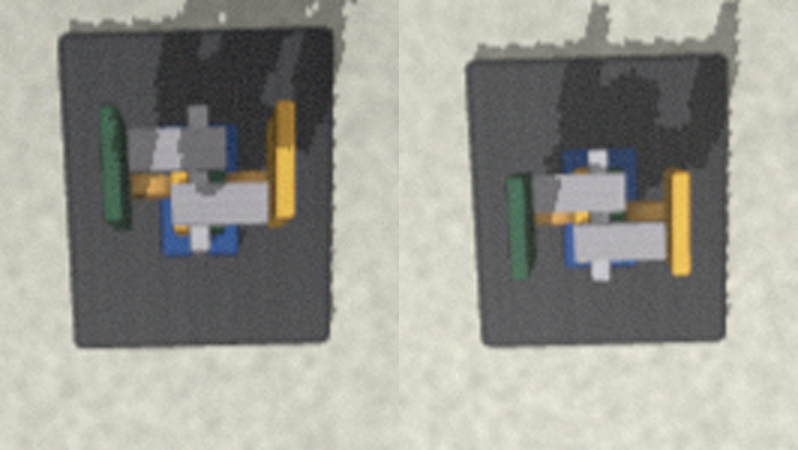

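w1/w2 crops: tab far top end at full-image (325,101.3)/(328.8,196.3), pointer line v 209.8/277.8, marker line (381,161.3)/(381.5,234). w3/w4 crops: handle outer faces (crop px) yellow x=296/690, green x=100/508, stand base corners clear.

```bash
python3 - <<'E'
from h import *
np.set_printoptions(precision=4,suppress=True)
c1,c2,c3,c4=[cal(f"w{i}") for i in(1,2,3,4)]
def cr(i,x,y):
    ox,oy,s,x0={1:(305,90,4,0),2:(305,175,4,400),3:(259,0,3,0),4:(258,55,3,399)}[i];return ((x-x0)/s+ox,y/s+oy)
def T(n,a,b,i,j):
    X,e=tri([(cal(f"w{i}"),cr(i,*a)),(cal(f"w{j}"),cr(j,*b))]);print(n,X,np.round(np.concatenate(e),1));return X
T("tabfarL",(66,45),(485,85),1,2);T("tabfarR",(94,45),(508,85),1,2)
P=T("ptr tip",(287,479),(690,411),1,2);M=T("mark",(305,285),(706,236),1,2)
# gauge yaw: plate edges & scale
for i,pts in((1,[(66,45),(66,228),(94,45),(94,228)]),(2,[(485,85),(485,240),(508,85),(508,240)])):
    q=[onz(cal(f"w{i}"),cr(i,*p),.074) for p in pts];print("tab",i,*q)
    for a,b in((q[1],q[0]),(q[3],q[2])):print(np.degrees(np.arctan2(*(a-b)[1::-1]))%180)
q=[onz(c1,p,.012) for p in((412,0),(390,355),(274,0),(287,355))];print(*q)
for a,b in((0,1),(2,3)):print("plate yaw",np.degrees(np.arctan2(*(q[a]-q[b])[1::-1]))%180)
for i,(k,pp,mm) in enumerate(((1,(250,479),(305,285)),(2,(640,411),(706,236)))):
    a=onz(cal(f"w{k}"),cr(k,*pp),.022);b=onz(cal(f"w{k}"),cr(k,*mm),.022);print("ptr/mark",a,b)
T("Yfar",(296,100),(690,172),3,4);T("Gfar",(100,107),(508,176),3,4)
T("Ynear",(296,202),(690,275),3,4)
for i,pts in((3,[(60,33),(333,28),(330,341),(76,347)]),(4,[(467,60),(727,55),(725,340),(482,345)])):
    q=[onz(cal(f"w{i}"),cr(i,*p),.012) for p in pts]
    print("stand",np.mean(q,0),[np.degrees(np.arctan2(*(q[a]-q[b])[1::-1]))%180 for a,b in((1,0),(2,3),(3,0),(2,1))],np.linalg.norm(q[1]-q[0]),np.linalg.norm(q[3]-q[0]))
for i,pts in((3,[(296,100),(100,107)]),(4,[(690,172),(508,176),(690,275),(508,279)])):
    q=[onz(cal(f"w{i}"),cr(i,*p),.093) for p in pts];print("clip",np.mean(q,0),np.degrees(np.arctan2(*(q[0]-q[1])[1::-1])),*q)
t=manip.state()["tool_rot"];print("toolyaw",np.degrees(2*np.arctan2(t[2],t[1])))
E
```

```text
tabfarL [ 0.5553 -0.0517  0.0746] [ 0.5 -0.  -0.4  0. ]
tabfarR [ 0.5608 -0.0505  0.0746] [ 0.1 -0.  -0.1  0. ]
ptr tip [ 0.6371 -0.1523  0.0216] [ 0.2  0.  -0.2 -0. ]
mark [ 0.6297 -0.0997  0.0164] [ 0.2 -0.  -0.2 -0. ]
tab 1 [ 0.5549 -0.0518  0.074 ] [ 0.5627 -0.0902  0.074 ] [ 0.5607 -0.0506  0.074 ] [ 0.5688 -0.0889  0.074 ]
101.49736950370391
101.82635783834446
tab 2 [ 0.5557 -0.0517  0.074 ] [ 0.5633 -0.0898  0.074 ] [ 0.5609 -0.0507  0.074 ] [ 0.5687 -0.0887  0.074 ]
101.32916967268544
101.6016622081299
[0.6206 0.0571 0.012 ] [ 0.7041 -0.3437  0.012 ] [0.491  0.0302 0.012 ] [ 0.5735 -0.3706  0.012 ]
plate yaw 101.76396162973519
plate yaw 101.62078225351159
ptr/mark [ 0.6269 -0.1543  0.022 ] [ 0.6283 -0.099   0.022 ]
ptr/mark [ 0.6228 -0.155   0.022 ] [ 0.6285 -0.0976  0.022 ]
Yfar [0.5636 0.334  0.0934] [-0.1  0.   0.1  0. ]
Gfar [0.515  0.323  0.0898] [ 0.3  0.  -0.3  0. ]
Ynear [0.568  0.3087 0.1094] [-0.1 -0.   0.1  0. ]
stand [0.5426 0.3148 0.012 ] [np.float64(12.449585299659573), np.float64(12.825675972093329), np.float64(102.54842777918618), np.float64(102.99930155784023)] 0.08794789561233343 0.0984820761881885
stand [0.5425 0.3152 0.012 ] [np.float64(12.370715391318829), np.float64(12.525768869768429), np.float64(102.39893410215488), np.float64(102.87812451407366)] 0.08801054562548227 0.09821079337262732
clip [0.5394 0.3283 0.093 ] 13.377008757516235 [0.5637 0.3341 0.093 ] [0.5151 0.3225 0.093 ]
clip [0.5422 0.3149 0.093 ] 12.553405743526984 [0.5636 0.334  0.093 ] [0.5154 0.3232 0.093 ] [0.5697 0.3068 0.093 ] [0.5202 0.2958 0.093 ]
toolyaw 101.2964225542217
```

Tab top at (0.562,-0.0706,0.0745), gauge yaw 101.6°; clip at (0.5423,0.315), top at 0.093, yaw 102.6°; extension needed ≈ 54 mm. Going down over the clip handles.

Request:
{"fn": "send_rows", "kwargs": {"rows": [{"x": 0.152,"y": 0.008,"z": 0,"wx": 0,"wy": 0,"wz": -0.029,"hand": 1},{"x": 0.152,"y": 0,"z": 0,"wx": 0,"wy": 0,"wz": 0,"hand": 1},{"x": 0,"y": 0,"z": 0.16,"wx": 0,"wy": 0,"wz": 0,"hand": 1},{"x": 0,"y": 0,"z": 0.16,"wx": 0,"wy": 0,"wz": 0,"hand": 1},{"x": 0,"y": 0,"z": 0.16,"wx": 0,"wy": 0,"wz": 0,"hand": 1},{"x": 0,"y": 0,"z": 0.16,"wx": 0,"wy": 0,"wz": 0,"hand": 1},{"x": 0,"y": 0,"z": 0.16,"wx": 0,"wy": 0,"wz": 0,"hand": 1},{"x": 0,"y": 0,"z": 0.16,"wx": 0,"wy": 0,"wz": 0,"hand": 1},{"x": 0,"y": 0,"z": 0.16,"wx": 0,"wy": 0,"wz": 0,"hand": 1},{"x": 0,"y": 0,"z": 0,"wx": 0,"wy": 0,"wz": 0,"hand": 1}]}}

```text
time: 6.13
tool_pos: [0.5389, 0.3136, 0.0572]
tool_rot: [-0.002, 0.625, 0.781, -0.005]
contact_force: [-1.3, 0.3, -0.9]
gripper_width: 1.0
grasp_force: 0.0
```

Request:
{"fn": "send_rows", "kwargs": {"rows": [{"x": 0,"y": 0,"z": 0,"wx": 0,"wy": 0,"wz": 0,"hand": 0.3},{"x": 0,"y": 0,"z": 0,"wx": 0,"wy": 0,"wz": 0,"hand": 0.3},{"x": 0,"y": 0,"z": 0,"wx": 0,"wy": 0,"wz": 0,"hand": 0.15},{"x": 0,"y": 0,"z": 0,"wx": 0,"wy": 0,"wz": 0,"hand": 0.05},{"x": 0,"y": 0,"z": 0,"wx": 0,"wy": 0,"wz": 0,"hand": 0},{"x": 0,"y": 0,"z": 0,"wx": 0,"wy": 0,"wz": 0,"hand": -0.05},{"x": 0,"y": 0,"z": 0,"wx": 0,"wy": 0,"wz": 0,"hand": -0.1},{"x": 0,"y": 0,"z": 0,"wx": 0,"wy": 0,"wz": 0,"hand": -0.12},{"x": 0,"y": 0,"z": 0,"wx": 0,"wy": 0,"wz": 0,"hand": -0.12},{"x": 0,"y": 0,"z": 0,"wx": 0,"wy": 0,"wz": 0,"hand": -0.12}]}}

```text
time: 6.97
tool_pos: [0.5457, 0.3165, 0.0673]
tool_rot: [0.002, 0.625, 0.781, 0.003]
contact_force: [0.7, 0.3, 6.0]
gripper_width: 0.442
grasp_force: 11.9
```

Request:
{"fn": "send_rows", "kwargs": {"rows": [{"x": 0,"y": 0,"z": 0,"wx": 0,"wy": 0,"wz": 0,"hand": -0.14},{"x": 0,"y": 0,"z": 0,"wx": 0,"wy": 0,"wz": 0,"hand": -0.16},{"x": 0,"y": 0,"z": 0,"wx": 0,"wy": 0,"wz": 0,"hand": -0.16},{"x": 0,"y": 0,"z": 0,"wx": 0,"wy": 0,"wz": 0,"hand": -0.16},{"x": 0,"y": 0,"z": 0,"wx": 0,"wy": 0,"wz": 0,"hand": -0.16},{"x": 0,"y": 0,"z": 0,"wx": 0,"wy": 0,"wz": 0,"hand": -0.16},{"x": 0,"y": 0,"z": 0,"wx": 0,"wy": 0,"wz": 0,"hand": -0.16},{"x": 0,"y": 0,"z": 0,"wx": 0,"wy": 0,"wz": 0,"hand": -0.16},{"x": 0,"y": 0,"z": 0,"wx": 0,"wy": 0,"wz": 0,"hand": -0.16},{"x": 0,"y": 0,"z": 0,"wx": 0,"wy": 0,"wz": 0,"hand": -0.16}]}}

```text
time: 7.8
tool_pos: [0.5459, 0.3166, 0.0676]
tool_rot: [0.002, 0.625, 0.781, 0.004]
contact_force: [-0.3, 0.2, 5.9]
gripper_width: 0.424
grasp_force: 32.6
```

Request:
{"fn": "send_rows", "kwargs": {"rows": [{"x": 0,"y": 0,"z": -0.03,"wx": 0,"wy": 0,"wz": 0,"hand": -0.155},{"x": 0,"y": 0,"z": -0.05,"wx": 0,"wy": 0,"wz": 0,"hand": -0.155},{"x": 0,"y": 0,"z": -0.1,"wx": 0,"wy": 0,"wz": 0,"hand": -0.155},{"x": 0,"y": 0,"z": -0.14,"wx": 0,"wy": 0,"wz": 0,"hand": -0.155},{"x": 0,"y": 0,"z": -0.14,"wx": 0,"wy": 0,"wz": 0,"hand": -0.155},{"x": 0,"y": 0,"z": -0.14,"wx": 0,"wy": 0,"wz": 0,"hand": -0.155},{"x": 0,"y": 0,"z": -0.14,"wx": 0,"wy": 0,"wz": 0,"hand": -0.155},{"x": 0,"y": 0,"z": -0.1,"wx": 0,"wy": 0,"wz": 0,"hand": -0.155},{"x": 0,"y": 0,"z": -0.05,"wx": 0,"wy": 0,"wz": 0,"hand": -0.155},{"x": 0,"y": 0,"z": 0,"wx": 0,"wy": 0,"wz": 0,"hand": -0.155}]}}

```text
time: 8.63
tool_pos: [0.5439, 0.3158, 0.1995]
tool_rot: [0.001, 0.625, 0.781, 0.002]
contact_force: [0.6, 0.0, -1.6]
gripper_width: 0.431
grasp_force: 31.1
```

```bash
python3 - <<'E'
from h import *
s=manip.state();print(s["tool_pos"],s["tool_rot"],s["grasp_force"],s["gripper_width"])
snap("w5");t=grab_frame("top");sc=grab_frame("scene");cv2.imwrite("pics/top5.png",t);cv2.imwrite("pics/scene5.png",sc)
w=cv2.imread("pics/w5.png")
c=calibration("scene");p=proj(c,s["tool_pos"]).astype(int);q=sc[max(0,p[1]-50):p[1]+50,p[0]-40:p[0]+40]
cv2.imwrite("pics/v5.png",cv2.convertScaleAbs(np.hstack([cv2.resize(w[140:400,200:450],(500,520)),cv2.resize(q,(300,520),interpolation=cv2.INTER_CUBIC)]),alpha=1.5))
E
```

```text
[0.54386748 0.31579406 0.19954839] [0.00101088 0.62508811 0.7805512  0.00190955] 31.05274200439453 0.43143244881276066
```

View pics/v5.png

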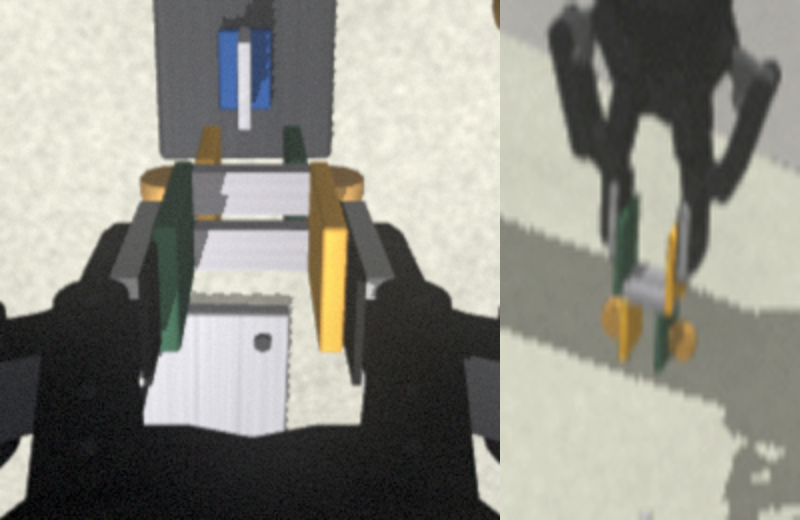

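The wrist view shows the clip held squarely between the pads, bridges level, discs below; the stand's tab is empty. Scene crop confirms it hangs upright with jaws open.

Request:
{"fn": "send_rows", "kwargs": {"rows": [{"x": -0.1,"y": -0.04,"z": 0,"wx": 0,"wy": 0,"wz": 0.022,"hand": -0.155},{"x": -0.2,"y": -0.04,"z": 0,"wx": 0,"wy": 0,"wz": 0,"hand": -0.155},{"x": -0.25,"y": -0.04,"z": 0,"wx": 0,"wy": 0,"wz": 0,"hand": -0.155},{"x": -0.25,"y": -0.04,"z": 0,"wx": 0,"wy": 0,"wz": 0,"hand": -0.155},{"x": -0.25,"y": -0.04,"z": 0,"wx": 0,"wy": 0,"wz": 0,"hand": -0.155},{"x": -0.25,"y": -0.04,"z": 0,"wx": 0,"wy": 0,"wz": 0,"hand": -0.155},{"x": -0.25,"y": -0.04,"z": 0,"wx": 0,"wy": 0,"wz": 0,"hand": -0.155},{"x": -0.25,"y": -0.04,"z": 0,"wx": 0,"wy": 0,"wz": 0,"hand": -0.155},{"x": -0.25,"y": -0.04,"z": 0,"wx": 0,"wy": 0,"wz": 0,"hand": -0.155},{"x": -0.25,"y": -0.04,"z": 0,"wx": 0,"wy": 0,"wz": 0,"hand": -0.155}]}}

```text
time: 9.62
tool_pos: [0.5523, -0.037, 0.1952]
tool_rot: [-0.001, 0.632, 0.775, -0.001]
contact_force: [0.6, 0.2, -0.7]
gripper_width: 0.43
grasp_force: 31.0
```

Request:
{"fn": "send_rows", "kwargs": {"rows": [{"x": -0.15,"y": 0,"z": 0,"wx": 0,"wy": 0,"wz": 0,"hand": -0.155},{"x": -0.09,"y": 0,"z": 0.05,"wx": 0,"wy": 0,"wz": 0,"hand": -0.155},{"x": 0,"y": 0,"z": 0.1,"wx": 0,"wy": 0,"wz": 0,"hand": -0.155},{"x": 0,"y": 0,"z": 0.1,"wx": 0,"wy": 0,"wz": 0,"hand": -0.155},{"x": 0,"y": 0,"z": 0.1,"wx": 0,"wy": 0,"wz": 0,"hand": -0.155},{"x": 0,"y": 0,"z": 0.07,"wx": 0,"wy": 0,"wz": 0,"hand": -0.155},{"x": 0,"y": 0,"z": 0.04,"wx": 0,"wy": 0,"wz": 0,"hand": -0.155},{"x": 0,"y": 0,"z": 0,"wx": 0,"wy": 0,"wz": 0,"hand": -0.155},{"x": 0,"y": 0,"z": 0,"wx": 0,"wy": 0,"wz": 0,"hand": -0.155},{"x": 0,"y": 0,"z": 0,"wx": 0,"wy": 0,"wz": 0,"hand": -0.155}]}}

```text
time: 10.45
tool_pos: [0.5617, -0.0699, 0.1287]
tool_rot: [0.001, 0.632, 0.775, 0.0]
contact_force: [0.6, -0.4, -0.4]
gripper_width: 0.429
grasp_force: 31.0
```

```bash
python3 - <<'E'
from h import *
s=manip.state();print(s["tool_pos"],s["tool_rot"],s["grasp_force"],s["contact_force"],s["joint_pos"],s["time"])
snap("w6");sc=grab_frame("scene");cv2.imwrite("pics/scene6.png",sc)
w=cv2.imread("pics/w6.png")
c=calibration("scene");p=proj(c,s["tool_pos"]).astype(int);q=sc[max(0,p[1]-50):p[1]+70,p[0]-40:p[0]+50]
cv2.imwrite("pics/v6.png",cv2.convertScaleAbs(np.hstack([cv2.resize(w[60:340,215:435],(409,520)),cv2.resize(q,(390,520),interpolation=cv2.INTER_CUBIC)]),alpha=1.6))
print(proj(cal("w6"),(.562,-.0706,.0745)),proj(cal("w6"),(.558,-.051,.0745)))
E
```

```text
[ 0.56171683 -0.06994014  0.1287291 ] [6.79868526e-04 6.31686246e-01 7.75223788e-01 3.19143846e-04] 31.04753851890564 [ 0.61864788 -0.366044   -0.3576387 ] [-2.55342901e-01 -2.24236618e-03  1.84527675e+00  1.63846143e-05
  1.29705626e+00 -4.58690262e-01] 10.45
[324.47746356 218.0040776 ] [324.53895288 186.86277014]
```

View pics/v6.png

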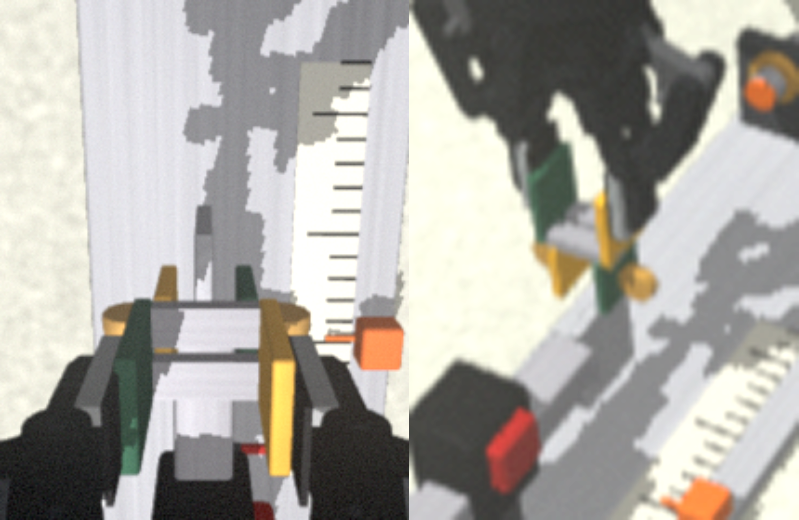

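The tab lies midway between the open jaws (crop x 205 vs jaws 167/245), clip upright just above it. Descending.

Request:
{"fn": "send_rows", "kwargs": {"rows": [{"x": 0,"y": 0,"z": 0.05,"wx": 0,"wy": 0,"wz": 0,"hand": -0.155},{"x": 0,"y": 0,"z": 0.06,"wx": 0,"wy": 0,"wz": 0,"hand": -0.155},{"x": 0,"y": 0,"z": 0.06,"wx": 0,"wy": 0,"wz": 0,"hand": -0.155},{"x": 0,"y": 0,"z": 0.05,"wx": 0,"wy": 0,"wz": 0,"hand": -0.155},{"x": 0,"y": 0,"z": 0.03,"wx": 0,"wy": 0,"wz": 0,"hand": -0.155},{"x": 0,"y": 0,"z": 0.015,"wx": 0,"wy": 0,"wz": 0,"hand": -0.155},{"x": 0,"y": 0,"z": 0.01,"wx": 0,"wy": 0,"wz": 0,"hand": -0.155},{"x": 0,"y": 0,"z": 0.01,"wx": 0,"wy": 0,"wz": 0,"hand": -0.155},{"x": 0,"y": 0,"z": 0,"wx": 0,"wy": 0,"wz": 0,"hand": -0.155},{"x": 0,"y": 0,"z": 0,"wx": 0,"wy": 0,"wz": 0,"hand": -0.155}]}}

```text
time: 11.38
tool_pos: [0.5616, -0.07, 0.0865]
tool_rot: [0.0, 0.632, 0.775, 0.0]
contact_force: [-2.5, 1.3, 5.4]
gripper_width: 0.429
grasp_force: 31.8
```

Contact at the expected height; press a little more, then open slowly.

Request:
{"fn": "send_rows", "kwargs": {"rows": [{"x": 0,"y": 0,"z": 0.01,"wx": 0,"wy": 0,"wz": 0,"hand": -0.155},{"x": 0,"y": 0,"z": 0.01,"wx": 0,"wy": 0,"wz": 0,"hand": -0.155},{"x": 0,"y": 0,"z": 0,"wx": 0,"wy": 0,"wz": 0,"hand": -0.155},{"x": 0,"y": 0,"z": 0,"wx": 0,"wy": 0,"wz": 0,"hand": -0.155},{"x": 0,"y": 0,"z": 0,"wx": 0,"wy": 0,"wz": 0,"hand": -0.155},{"x": 0,"y": 0,"z": 0,"wx": 0,"wy": 0,"wz": 0,"hand": -0.155},{"x": 0,"y": 0,"z": 0,"wx": 0,"wy": 0,"wz": 0,"hand": -0.155},{"x": 0,"y": 0,"z": 0,"wx": 0,"wy": 0,"wz": 0,"hand": -0.155},{"x": 0,"y": 0,"z": 0,"wx": 0,"wy": 0,"wz": 0,"hand": -0.155},{"x": 0,"y": 0,"z": 0,"wx": 0,"wy": 0,"wz": 0,"hand": -0.155}]}}

```text
time: 12.22
tool_pos: [0.5618, -0.0701, 0.0864]
tool_rot: [0.0, 0.632, 0.775, -0.0]
contact_force: [-10.4, 3.4, 20.1]
gripper_width: 0.429
grasp_force: 34.0
```

Request:
{"fn": "send_rows", "kwargs": {"rows": [{"x": 0,"y": 0,"z": 0,"wx": 0,"wy": 0,"wz": 0,"hand": -0.1},{"x": 0,"y": 0,"z": 0,"wx": 0,"wy": 0,"wz": 0,"hand": -0.05},{"x": 0,"y": 0,"z": 0,"wx": 0,"wy": 0,"wz": 0,"hand": 0},{"x": 0,"y": 0,"z": 0,"wx": 0,"wy": 0,"wz": 0,"hand": 0.05},{"x": 0,"y": 0,"z": 0,"wx": 0,"wy": 0,"wz": 0,"hand": 0.1},{"x": 0,"y": 0,"z": 0,"wx": 0,"wy": 0,"wz": 0,"hand": 0.2},{"x": 0,"y": 0,"z": 0,"wx": 0,"wy": 0,"wz": 0,"hand": 0.4},{"x": 0,"y": 0,"z": 0,"wx": 0,"wy": 0,"wz": 0,"hand": 0.6},{"x": 0,"y": 0,"z": 0,"wx": 0,"wy": 0,"wz": 0,"hand": 0.8},{"x": 0,"y": 0,"z": 0,"wx": 0,"wy": 0,"wz": 0,"hand": 1}]}}

```text
time: 13.05
tool_pos: [0.5612, -0.0699, 0.0819]
tool_rot: [0.0, 0.632, 0.775, 0.0]
contact_force: [-0.7, 0.5, 0.5]
gripper_width: 0.997
grasp_force: 0.0
```

```bash
python3 - <<'E'
from h import *
s=manip.state();print(s["tool_pos"],s["tool_rot"],s["grasp_force"],s["gripper_width"],s["contact_force"],s["time"])
E
```

```text
[ 0.56119734 -0.06991922  0.08189534] [2.64416549e-05 6.31800881e-01 7.75130721e-01 1.07924758e-04] 0.0 0.9965811037380405 [-0.70645418  0.53152371  0.48559268] 13.05
```

Clip released after a firm 20 N press. Lift and move back over the grip block.

Request:
{"fn": "send_rows", "kwargs": {"rows": [{"x": 0,"y": 0,"z": -0.05,"wx": 0,"wy": 0,"wz": 0,"hand": 1},{"x": 0,"y": 0,"z": -0.15,"wx": 0,"wy": 0,"wz": 0,"hand": 1},{"x": 0,"y": 0,"z": -0.2,"wx": 0,"wy": 0,"wz": 0,"hand": 1},{"x": 0,"y": 0,"z": -0.2,"wx": 0,"wy": 0,"wz": 0,"hand": 1},{"x": 0,"y": 0,"z": -0.2,"wx": 0,"wy": 0,"wz": 0,"hand": 1},{"x": -0.213,"y": 0.011,"z": 0,"wx": 0,"wy": 0,"wz": 0,"hand": 1},{"x": -0.213,"y": 0,"z": 0,"wx": 0,"wy": 0,"wz": 0,"hand": 1},{"x": -0.213,"y": 0,"z": 0,"wx": 0,"wy": 0,"wz": 0,"hand": 1},{"x": 0,"y": 0,"z": 0,"wx": 0,"wy": 0,"wz": 0,"hand": 1},{"x": 0,"y": 0,"z": 0,"wx": 0,"wy": 0,"wz": 0,"hand": 1}]}}

```text
time: 13.88
tool_pos: [0.5822, -0.1648, 0.2024]
tool_rot: [0.0, 0.633, 0.774, 0.0]
contact_force: [-1.6, -0.3, -1.3]
gripper_width: 1.001
grasp_force: 0.0
```

```bash
python3 - <<'E'
from h import *
s=manip.state();print(s["tool_pos"],s["tool_rot"],s["time"])
snap("w7");sc=grab_frame("scene");cv2.imwrite("pics/scene7.png",sc)
w=cv2.imread("pics/w7.png")
c=calibration("scene");p=proj(c,(.562,-.0706,.0745)).astype(int);print(p);q=sc[p[1]-40:p[1]+60,p[0]-50:p[0]+30]
cv2.imwrite("pics/v7.png",cv2.convertScaleAbs(np.hstack([cv2.resize(w[20:280,225:425],(400,520)),cv2.resize(q,(400,520),interpolation=cv2.INTER_CUBIC)]),alpha=1.6))
print(proj(cal("w7"),(.5811,-.1637,.105)))
E
```

```text
[ 0.58217994 -0.16477603  0.20242979] [3.87534841e-05 6.32753128e-01 7.74353563e-01 1.91967483e-04] 13.8833
[246 235]
[323.38679026 195.95821502]
```

View pics/v7.png

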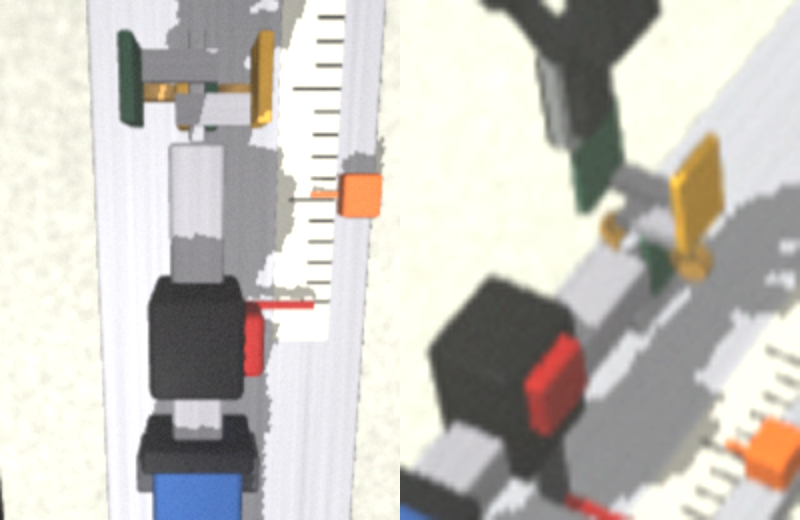

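The clip sits upright and centred on the tab (crop (197,85)), block top centred where predicted (197,~350), red button on the right, marker line (325,195), pointer v 304. Descend and grip gently.

Request:
{"fn": "send_rows", "kwargs": {"rows": [{"x": 0.006,"y": 0,"z": 0.1,"wx": 0,"wy": 0,"wz": 0,"hand": 1},{"x": 0,"y": 0,"z": 0.16,"wx": 0,"wy": 0,"wz": 0,"hand": 1},{"x": 0,"y": 0,"z": 0.16,"wx": 0,"wy": 0,"wz": 0,"hand": 1},{"x": 0,"y": 0,"z": 0.16,"wx": 0,"wy": 0,"wz": 0,"hand": 1},{"x": 0,"y": 0,"z": 0.16,"wx": 0,"wy": 0,"wz": 0,"hand": 1},{"x": 0,"y": 0,"z": 0.11,"wx": 0,"wy": 0,"wz": 0,"hand": 1},{"x": 0,"y": 0,"z": 0.05,"wx": 0,"wy": 0,"wz": 0,"hand": 0.6},{"x": 0,"y": 0,"z": 0,"wx": 0,"wy": 0,"wz": 0,"hand": 0.4},{"x": 0,"y": 0,"z": 0,"wx": 0,"wy": 0,"wz": 0,"hand": 0.2},{"x": 0,"y": 0,"z": 0,"wx": 0,"wy": 0,"wz": 0,"hand": 0.1}]}}

```text
time: 14.82
tool_pos: [0.583, -0.1627, 0.0689]
tool_rot: [0.001, 0.632, 0.775, 0.0]
contact_force: [0.2, -0.5, -1.0]
gripper_width: 0.551
grasp_force: 0.0
```

Request:
{"fn": "send_rows", "kwargs": {"rows": [{"x": 0,"y": 0,"z": 0,"wx": 0,"wy": 0,"wz": 0,"hand": 0.05},{"x": 0,"y": 0,"z": 0,"wx": 0,"wy": 0,"wz": 0,"hand": 0},{"x": 0,"y": 0,"z": 0,"wx": 0,"wy": 0,"wz": 0,"hand": -0.05},{"x": 0,"y": 0,"z": 0,"wx": 0,"wy": 0,"wz": 0,"hand": -0.1},{"x": 0,"y": 0,"z": 0,"wx": 0,"wy": 0,"wz": 0,"hand": -0.12},{"x": 0,"y": 0,"z": 0,"wx": 0,"wy": 0,"wz": 0,"hand": -0.14},{"x": 0,"y": 0,"z": 0,"wx": 0,"wy": 0,"wz": 0,"hand": -0.15},{"x": 0,"y": 0,"z": 0,"wx": 0,"wy": 0,"wz": 0,"hand": -0.15},{"x": 0,"y": 0,"z": 0,"wx": 0,"wy": 0,"wz": 0,"hand": -0.15},{"x": 0,"y": 0,"z": 0,"wx": 0,"wy": 0,"wz": 0,"hand": -0.15}]}}

```text
time: 15.65
tool_pos: [0.5805, -0.1634, 0.0699]
tool_rot: [-0.001, 0.632, 0.775, -0.002]
contact_force: [-14.7, 0.8, 15.3]
gripper_width: 0.431
grasp_force: 32.2
```

Button is fully in (same opening as the clip's 38 mm, 32 N). Relieve the side/up load before pulling.

Request:
{"fn": "send_rows", "kwargs": {"rows": [{"x": 0,"y": -0.006,"z": -0.006,"wx": 0,"wy": 0,"wz": 0,"hand": -0.15},{"x": 0,"y": -0.006,"z": -0.006,"wx": 0,"wy": 0,"wz": 0,"hand": -0.15},{"x": 0,"y": 0,"z": 0,"wx": 0,"wy": 0,"wz": 0,"hand": -0.15},{"x": 0,"y": 0,"z": 0,"wx": 0,"wy": 0,"wz": 0,"hand": -0.15},{"x": 0,"y": 0,"z": 0,"wx": 0,"wy": 0,"wz": 0,"hand": -0.15},{"x": 0,"y": 0,"z": 0,"wx": 0,"wy": 0,"wz": 0,"hand": -0.15},{"x": 0,"y": 0,"z": 0,"wx": 0,"wy": 0,"wz": 0,"hand": -0.15},{"x": 0,"y": 0,"z": 0,"wx": 0,"wy": 0,"wz": 0,"hand": -0.15},{"x": 0,"y": 0,"z": 0,"wx": 0,"wy": 0,"wz": 0,"hand": -0.15},{"x": 0,"y": 0,"z": 0,"wx": 0,"wy": 0,"wz": 0,"hand": -0.15}]}}

```text
time: 16.48
tool_pos: [0.5804, -0.1634, 0.07]
tool_rot: [0.0, 0.632, 0.775, -0.0]
contact_force: [-5.7, -0.6, 5.8]
gripper_width: 0.432
grasp_force: 28.8
```

Request:
{"fn": "send_rows", "kwargs": {"rows": [{"x": 0.02,"y": -0.004,"z": -0.004,"wx": 0,"wy": 0,"wz": 0,"hand": -0.15},{"x": 0.04,"y": 0,"z": 0,"wx": 0,"wy": 0,"wz": 0,"hand": -0.15},{"x": 0.05,"y": 0,"z": 0,"wx": 0,"wy": 0,"wz": 0,"hand": -0.15},{"x": 0.05,"y": 0,"z": 0,"wx": 0,"wy": 0,"wz": 0,"hand": -0.15},{"x": 0.05,"y": 0,"z": 0,"wx": 0,"wy": 0,"wz": 0,"hand": -0.15},{"x": 0.05,"y": 0,"z": 0,"wx": 0,"wy": 0,"wz": 0,"hand": -0.15},{"x": 0.04,"y": 0,"z": 0,"wx": 0,"wy": 0,"wz": 0,"hand": -0.15},{"x": 0.03,"y": 0,"z": 0,"wx": 0,"wy": 0,"wz": 0,"hand": -0.15},{"x": 0.02,"y": 0,"z": 0,"wx": 0,"wy": 0,"wz": 0,"hand": -0.15},{"x": 0,"y": 0,"z": 0,"wx": 0,"wy": 0,"wz": 0,"hand": -0.15}]}}

```text
time: 17.32
tool_pos: [0.5696, -0.1108, 0.07]
tool_rot: [0.001, 0.632, 0.775, 0.001]
contact_force: [4.1, -2.2, 1.6]
gripper_width: 0.432
grasp_force: 24.0
```

```bash
python3 - <<'E'
from h import *
s=manip.state();print(s["tool_pos"],s["grasp_force"],s["contact_force"],s["time"])
d=s["tool_pos"]-np.array([.5804,-.1634,.07]);print("ext",d@[-.201,.9796,0])
snap("w8");sc=grab_frame("scene");cv2.imwrite("pics/scene8.png",sc)
w=cv2.imread("pics/w8.png")
m=proj(cal("w8"),(.6283,-.0983,.022)).astype(int);p=proj(calibration("scene"),(.6283,-.0983,.022)).astype(int);print(m,p)
q1=w[m[1]-50:m[1]+50,m[0]-45:m[0]+30];q2=sc[p[1]-65:p[1]+35,p[0]-55:p[0]+20]
print([m[0]-45,m[1]-50],[p[0]-55,p[1]-65])
f=lambda q:cv2.resize(q,(400,533),interpolation=cv2.INTER_CUBIC)
cv2.imwrite("pics/v8.png",cv2.convertScaleAbs(np.hstack([f(q1),f(q2)]),alpha=1.6))
E
```

```text
[ 0.56959851 -0.11075679  0.07002578] 24.00598257780075 [ 4.06383808 -2.21735491  1.62867737] 17.3167
ext 0.05374038452376231
[423 219] [263 278]
[np.int64(378), np.int64(169)] [np.int64(208), np.int64(213)]
```

View pics/v8.png

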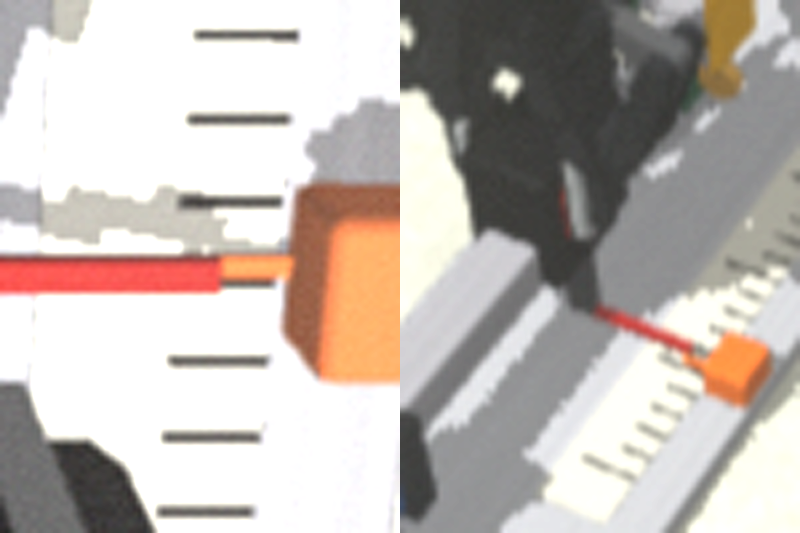

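The pointer blade (crop y 260-292, centre 276) is about 1 mm short of the marker line (256-279, centre 267) at 8.3 px/mm; the scene view agrees roughly. Nudge +1 mm and measure again by colour.

Request:
{"fn": "send_rows", "kwargs": {"rows": [{"x": 0.007,"y": 0,"z": 0,"wx": 0,"wy": 0,"wz": 0,"hand": -0.15},{"x": 0,"y": 0,"z": 0,"wx": 0,"wy": 0,"wz": 0,"hand": -0.15},{"x": 0,"y": 0,"z": 0,"wx": 0,"wy": 0,"wz": 0,"hand": -0.15},{"x": 0,"y": 0,"z": 0,"wx": 0,"wy": 0,"wz": 0,"hand": -0.15},{"x": 0,"y": 0,"z": 0,"wx": 0,"wy": 0,"wz": 0,"hand": -0.15},{"x": 0,"y": 0,"z": 0,"wx": 0,"wy": 0,"wz": 0,"hand": -0.15},{"x": 0,"y": 0,"z": 0,"wx": 0,"wy": 0,"wz": 0,"hand": -0.15},{"x": 0,"y": 0,"z": 0,"wx": 0,"wy": 0,"wz": 0,"hand": -0.15},{"x": 0,"y": 0,"z": 0,"wx": 0,"wy": 0,"wz": 0,"hand": -0.15},{"x": 0,"y": 0,"z": 0,"wx": 0,"wy": 0,"wz": 0,"hand": -0.15}]}}

```text
time: 18.25
tool_pos: [0.5696, -0.1105, 0.07]
tool_rot: [0.001, 0.632, 0.775, 0.001]
contact_force: [5.9, -1.9, 1.9]
gripper_width: 0.431
grasp_force: 24.0
```

```bash
python3 - <<'E'
from h import *
s=manip.state();print(s["tool_pos"],s["gripper_width"],s["grasp_force"],s["contact_force"],s["time"])
snap("w9")
def seg(k):
    w=cv2.imread(f"pics/{k}.png");h=cv2.cvtColor(w,cv2.COLOR_BGR2HSV).astype(int);c=cal(k)
    sat=h[...,1]/255.*(h[...,2]/255.)
    ex=np.array([-.201,.9796])
    for n,us,hue in(("ptr",range(395,418),(0,6)),("mark",range(422,431),(7,20))):
        r=[]
        for u in us:
            wt=sat[205:235,u]*(h[205:235,u,1]>120)
            if wt.sum()<.3: continue
            v=(wt*np.arange(205,235)).sum()/wt.sum();r.append(((onz(c,(u,v),.022)[:2]-[.5811,-.1637])@ex,v))
        print(k,n,np.median(r,0),len(r))
seg("w8");seg("w9")
w=cv2.imread("pics/w9.png")[169:269,378:453];sc=grab_frame("scene")
q2=sc[170:290,190:290]
f=lambda q:cv2.resize(q,(400,533),interpolation=cv2.INTER_CUBIC)
cv2.imwrite("pics/v9.png",cv2.convertScaleAbs(np.hstack([f(w),f(q2)]),alpha=1.6))
E
```

```text
[ 0.56957661 -0.11047809  0.07004705] 0.4314912806567689 23.96276146173477 [ 5.86605439 -1.91187473  1.93523711] 18.25
w8 ptr [5.41538237e-02 2.20534296e+02] 23
w8 mark [5.52739025e-02 2.18810576e+02] 9
w9 ptr [5.43604720e-02 2.20525586e+02] 23
w9 mark [5.53380684e-02 2.19011734e+02] 9
```

View pics/v9.png

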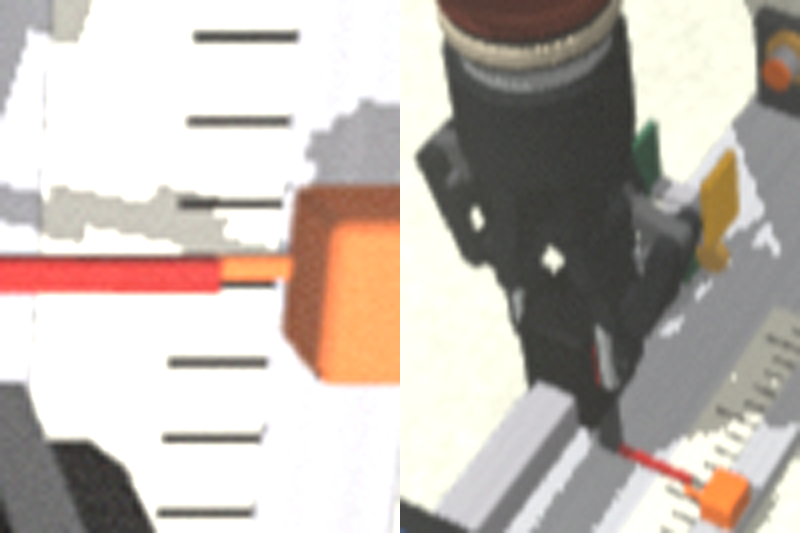

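Clip still on the tab; pointer moved just 0.2 mm and is about 1 mm short by colour. One more nudge.

Request:
{"fn": "send_rows", "kwargs": {"rows": [{"x": 0.008,"y": 0.003,"z": 0,"wx": 0,"wy": 0,"wz": 0,"hand": -0.15},{"x": 0,"y": 0,"z": 0,"wx": 0,"wy": 0,"wz": 0,"hand": -0.15},{"x": 0,"y": 0,"z": 0,"wx": 0,"wy": 0,"wz": 0,"hand": -0.15},{"x": 0,"y": 0,"z": 0,"wx": 0,"wy": 0,"wz": 0,"hand": -0.15},{"x": 0,"y": 0,"z": 0,"wx": 0,"wy": 0,"wz": 0,"hand": -0.15},{"x": 0,"y": 0,"z": 0,"wx": 0,"wy": 0,"wz": 0,"hand": -0.15},{"x": 0,"y": 0,"z": 0,"wx": 0,"wy": 0,"wz": 0,"hand": -0.15},{"x": 0,"y": 0,"z": 0,"wx": 0,"wy": 0,"wz": 0,"hand": -0.15},{"x": 0,"y": 0,"z": 0,"wx": 0,"wy": 0,"wz": 0,"hand": -0.15},{"x": 0,"y": 0,"z": 0,"wx": 0,"wy": 0,"wz": 0,"hand": -0.15}]}}

```text
time: 19.18
tool_pos: [0.5694, -0.1096, 0.07]
tool_rot: [0.001, 0.632, 0.775, 0.0]
contact_force: [3.0, -2.9, 5.7]
gripper_width: 0.429
grasp_force: 25.9
```

```bash
cat > seg.py <<'E'
from h import *
import sys
k=sys.argv[1]
s=manip.state();print(s["tool_pos"],s["gripper_width"],s["grasp_force"],s["contact_force"],s["time"])
snap(k)
w=cv2.imread(f"pics/{k}.png");h=cv2.cvtColor(w,cv2.COLOR_BGR2HSV).astype(int);c=cal(k)
sat=h[...,1]*h[...,2]/65025.*(h[...,1]>120);v=np.arange(400)
for n,us in(("ptr",range(395,418)),("mark",range(422,431))):
    r=[]
    for u in us:
        wt=sat[205:235,u];y=(wt*v[205:235]).sum()/wt.sum();r.append(((onz(c,(u,y),.022)[:2]-[.5811,-.1637])@[-.201,.9796],y))
    print(n,np.median(r,0))
E
python3 seg.py w10
```

```text
[ 0.56939394 -0.10955708  0.07002481] 0.42877131890418574 25.888050198554993 [ 3.00606057 -2.89524302  5.66235501] 19.1833
ptr [5.53181364e-02 2.20559629e+02]
mark [5.53910246e-02 2.20469537e+02]
```

Request:
{"fn": "send_rows", "kwargs": {"rows": [{"x": 0,"y": 0,"z": 0,"wx": 0,"wy": 0,"wz": 0,"hand": -0.15},{"x": 0,"y": 0,"z": 0,"wx": 0,"wy": 0,"wz": 0,"hand": -0.15},{"x": 0,"y": 0,"z": 0,"wx": 0,"wy": 0,"wz": 0,"hand": -0.15},{"x": 0,"y": 0,"z": 0,"wx": 0,"wy": 0,"wz": 0,"hand": -0.15},{"x": 0,"y": 0,"z": 0,"wx": 0,"wy": 0,"wz": 0,"hand": -0.15},{"x": 0,"y": 0,"z": 0,"wx": 0,"wy": 0,"wz": 0,"hand": -0.15},{"x": 0,"y": 0,"z": 0,"wx": 0,"wy": 0,"wz": 0,"hand": -0.15},{"x": 0,"y": 0,"z": 0,"wx": 0,"wy": 0,"wz": 0,"hand": -0.15},{"x": 0,"y": 0,"z": 0,"wx": 0,"wy": 0,"wz": 0,"hand": -0.15},{"x": 0,"y": 0,"z": 0,"wx": 0,"wy": 0,"wz": 0,"hand": -0.15}]}}

```text
time: 20.07
tool_pos: [0.5693, -0.1096, 0.07]
tool_rot: [0.0, 0.632, 0.775, 0.0]
contact_force: [2.6, -3.1, 4.7]
gripper_width: 0.438
grasp_force: 25.9
```

```bash
python3 seg.py w11 && python3 -c "
from plant import job_done
print(job_done())"
```

```text
[ 0.56934432 -0.10955019  0.06995813] 0.4382101544505202 25.886493623256683 [ 2.62811994 -3.06567909  4.66776811] 20.0667
ptr [5.53209669e-02 2.20561566e+02]
mark [5.53907096e-02 2.20468821e+02]
the job is handed in; nothing more can be done
None
```

Job handed in at about 20 s: the clip is upright and pressed fully down on the gauge tab, and the arm is held with the lock button in, its pointer within about 0.1 mm of the orange marker in the last picture.

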